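# Latch the drop-front glass transit case

## Task

Shut the black transit case: push its drop-front panel up until it meets the sponge seal, hook the latch's brass loop over the hooked keeper on the panel and draw it back gently until it bites, then press the lever over centre and down until it lies flat and holds the panel drawn in. Use no more than a firm finger's force on the panel, loop and lever, and leave the two glass vessels beside the case and the white logger on it undisturbed.

Things in the scene. Friction and masses are not known exactly. Their poses are not given: they have to be found in the camera images.
- case: Black drop-front case, fixed; body 140 x 280 mm, top 185 mm above the table. Origin on the table; x from the front panel to the back, y along the width, z up: the body spans x -55 to +85, y -140 to +140 mm. The panel closes its -x side. All offsets here are in these axes. The draw latch lies along the middle line y = 0, on the case top and on the panel's top edge.
- panel (a joint): Front panel (32 mm thick, 280 wide), rad: hinged at its lower edge (x = -58 mm, 12 mm up); 0 is rim on rim, grows as the top leans out to -x (starts 0.14 to 0.22). Stiff hinge: stays where left, about 7 N at the top moves it. A black sponge seal meets it at 0.085, then adds 4.5 N per mm at the top edge; pushing leaves it at 0.075 to 0.085, only the latch draws it further.
- panel_top (a point): Middle of the panel's upper outer (-x) edge, level with the case top when shut. The panel may be pushed anywhere along its top edge, with at most 30 N.
- keeper_mean (a point): Point on the panel's top face at the mean place of the steel keeper; moves with the panel. The keeper (24 mm wide in y) is screwed through a slot: its true place is up to 6 mm either way from here along x and must be felt for. It is a block with a hook on its case side: bring the bar down on the outer (-x) side of the hook, then draw it to +x under the nose until it bites on the hook's wall.
- panel_keeper_hook (a point): Point at the hook's height (20 mm above the panel's top face) over the mean keeper. From the keeper's true place, mm: block 8 high from x -16 to +8; hook wall face at x +3, 20 high, its nose reaching back to x +1, underside 16.5 high. The bar's centre clears the nose at x below -3, lies 11 to 12 high on the block, 23 to 24 on the hook; drawn in, it bears on the wall at x = -1 to 0.
- loop_bar (a point): Middle of the cross bar (6 x 6 mm square, along y) at the free end of the brass loop, 67 mm from the loop's pin. The loop's two legs are 5 mm wide, 7 high, 39 mm over their outsides: pinch across the legs near the bar. At the start it stands 10 to 60 degrees above level, towards -x. Stiff: stays at the angle it is left. It moves only in the plane y = 0; the lever swings along.
- loop_pin (a point): Pin of the loop on the lever, 16 mm from the lever's pivot. Unless the bar has been drawn up against the hook wall, under the nose, the loop may lift out as the lever is pressed. Leading the loop takes 5 to 9 N; loop and keeper are marked above 15 N.
- lever (a joint): Latch lever, rad: 0 is flat (points to +x, 4 degrees upward), grows as it is raised and leans over towards -x (starts 1.6 to 2.0, stop 2.6, upright 1.5). Stays where left. The loop's pin lies 12 degrees below its line. With the loop hooked, pressing takes up to about 15 N at the tip; from about 0.2 down the lever pulls itself flat. It bends if pressed above 30 N.
- lever_pivot (a point): Lever's pivot axis (along y), on the case at x = -22 mm, 16 mm above the case top.
- lever_tip (a point): On the lever's middle line 50 mm from its pivot, 6 mm short of its end. The lever is a steel plate 5 mm thick, 30 mm wide here; its pressed face (red inlay) is on top when flat and towards -x when upright.
- loop: The brass loop of the latch; origin on its pin.
- phial: Tall pale green glass bottle, 56 mm wide, 165 high, standing on one side of the case (75 mm or more off its wall); origin under its base. Leave alone.
- inkjar: Squat pale green glass jar, 64 mm wide, 88 high, standing on the other side of the case; origin under its base. Leave alone.
- logger: White data logger 50 x 34 x 16 mm lying on the case top at y about +95, x about +42 mm. Leave alone.

How it is judged:
By the outcome, as a careful person would: the job done as asked, in the order asked, and still so for the second after the job is handed in, with the robot touching nothing.
It also fails if it takes over 72 s, if anything falls off the work surface, if the arm or the gripper's body presses on something with over 40 N, if the wrist force passes 120 N, or if a joint passes its speed limit or range.

## Robot

A 6-joint arm with a two-finger parallel gripper is mounted at the origin on the work surface. World frame = base frame: x ahead of the robot, y to its left, z up, the work surface at z = 0. Lengths are in mm, angles in rad, forces in N, time in s.
With the tool pointing down it reaches from about 375 to 750 mm from the base axis. Payload 9 kg.
Tool frame: the origin (TCP) lies at the very end of the fingers, on their centre line; the grasp point (between the pads) lies 19 mm behind it; x points along the fingers, z is the direction in which the jaws open and shut, and the axes are right-handed (so a half turn about x gives the same grasp; the last joint's range is limited). The gripper opens to 85 mm and grips with 20 to 120 N. Pads are 22 mm wide; open, the fingers measure 114 mm over their backs; the gripper's body (76 mm by 85 mm) begins 54 mm behind the grasp point. The pads swing forward as they close: fully open they stand 13 mm farther back than shut.
Start: joints at [-1.344, 0.104, 0.097, 1.564, 0, 1.353], TCP at [258.18, -541.645, 231.331] pointing down, gripper open.
Joint ranges: [-2.99, 2.99], [-0.84, 1.86], [-1.1, 1.16], [-1.84, 2.11], [-1.51, 1.56], [-3.14, 3.14]. Speed limits (rad/s): [2.22, 2.22, 2.57, 3.14, 3.14, 3.14].

## Interface

Orientations are given as a 3x3 rotation matrix whose columns are the frame's x, y, z axes.
In Python, from plant import monitor, optics, bot gives the robot as it stands.
- The arm moves only by the tool carry_out, never from a script. Its argument "series" is a list of rows, each an object of numbers: "jaw": the opening, from 0 (shut) to 1 (fully open); "tx", "ty", "tz": the shift along the world's x, y, z in m; "roll": the turn about the world's z in degrees. In form: [{"jaw": .., "tx": .., "ty": .., "tz": .., "roll": ..}, ...]. A call has 1 to 8 rows; each row shifts and turns the commanded pose from where the row before left it; what a row does not reach is not made up. A row lasts 1/10 s, in which the tool goes at most 50 mm and 8.59 degrees, less where a joint would pass 70% of its speed; a pose out of reach is approached as far as the arm can. A call with a gripper value outside its range is refused whole. The fingers move at their own pace and stop on an object; the grip force is fixed at half the most. Time passes only in rows, so rows that do not move let the fingers close. It gives the time, the measured TCP pose, the force and the opening at its end, in the units of the state.
- monitor.get_state(): the state, without advancing time (a new reading comes with each control period).
- optics.camera(name): name is "side" or "top" or "wrist"; returns the picture (400x640x3 uint8, red, green, blue); there is no depth.
- optics.calibration(name): a dict with "K" (3x3 intrinsics, pixels), "T" (4x4, takes a point from camera to world coordinates). Camera axes: x right, y down, z forward; pixel columns grow to the right and rows downward; lengths in mm; the calibration is good to about 2 mm. A picture is of the moment at which its call begins: read the wrist's pose just before it. calibration takes no time and is no camera call; for the wrist camera it gives the pose at the moment of the call.
- bot.sign_off(): hands the job in, once; it reports no verdict.
The state is a dict: "t": time; "joint_pos": joint angles; "joint_vel": joint speeds; "joint_efforts": joint torques, N m; "tcp_pos": TCP position; "eef_rot": TCP orientation; "force": force on the tool from outside, world axes, zero at the start; "torque": the same for the moment, N m; "finger_gap": finger opening in mm.
Only numpy, scipy, OpenCV 4.12 (cv2) and the standard library are available. Lean on these libraries where they do the work, as an engineer would, in place of code of your own. Each camera call takes 0.05 s, during which the arm holds its last target. There are 200 camera calls.

## Working session

There is one attempt and no reset: what is moved stays moved. The work goes in short steps, Python scripts to look and compute and a tool call to move; the robot and the scene stay as the last step left them, time stands still between calls to the robot, and variables do not carry over. Pictures are saved under pics/ and viewed, about 8 in all and at most 12, crops included, and the job is handed in when it is done.

Besides the shell and the picture viewer there is one more tool, called as a command line: name --argument value ..., lists and objects as JSON in quotes. carry_out: Moves the arm, as the interface text tells. Its arguments: {"type":"object","properties":{"series":{"type":"array"}},"required":["series"]}

```bash
mkdir -p pics; ls
python3 - <<'E'
from plant import monitor, optics, bot
import cv2, numpy as np
s=monitor.get_state()
print(s)
for n in ("side","top"):
    im=optics.camera(n); cv2.imwrite(f"pics/{n}0.png",im[:,:,::-1])
    c=optics.calibration(n); print(n,np.round(c["K"],1).tolist(),np.round(c["T"],3).tolist())
E
```

```text
pics
{'t': 0.0, 'joint_pos': array([-1.34371678e+00,  1.04679771e-01,  9.64896184e-02,  1.56388642e+00,
       -1.51441330e-05,  1.35312557e+00]), 'joint_vel': array([ 1.70392176e-03, -4.89043431e-04, -1.75330064e-04,  6.90279312e-04,
       -6.04492783e-05,  2.02329828e-03]), 'joint_efforts': array([-2.84513771e-03, -5.56929624e+01,  5.03648579e+01,  1.66035164e-02,
       -7.67508773e-04,  2.37281358e-05]), 'tcp_pos': array([ 258.08623738, -541.3033533 ,  230.54495074]), 'eef_rot': array([[-3.02980494e-04,  9.02718157e-01,  4.30232306e-01],
       [ 1.24396801e-03,  4.30232333e-01, -9.02717338e-01],
       [-9.99999180e-01,  2.61689481e-04, -1.25330451e-03]]), 'force': array([ 0.35188334, -0.19967047, -0.81330922]), 'torque': array([0.02586463, 0.0313153 , 0.02685743]), 'finger_gap': 85.42286297385967}
side [[474.5, 0.0, 312.0], [0.0, 474.5, 201.8], [0.0, 0.0, 1.0]] [[0.548, 0.605, -0.578, 1306.235], [0.836, -0.383, 0.392, -419.866], [0.016, -0.698, -0.716, 990.399], [0.0, 0.0, 0.0, 1.0]]
top [[424.1, 0.0, 322.0], [0.0, 424.1, 199.1], [0.0, 0.0, 1.0]] [[-0.061, -0.976, 0.211, 371.099], [-0.998, 0.061, -0.008, 61.311], [-0.005, -0.211, -0.977, 1201.381], [0.0, 0.0, 0.0, 1.0]]
```

View pics/side0.png

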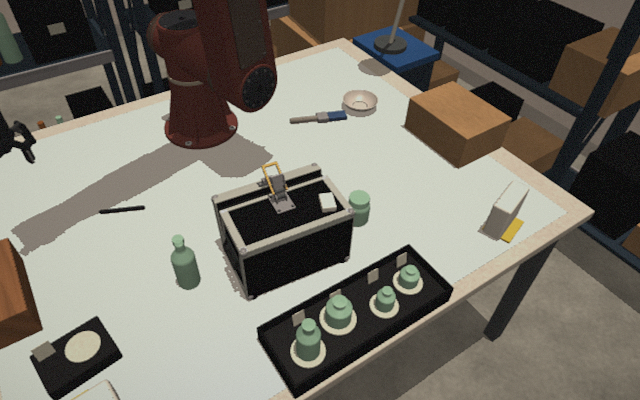

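View pics/top0.png

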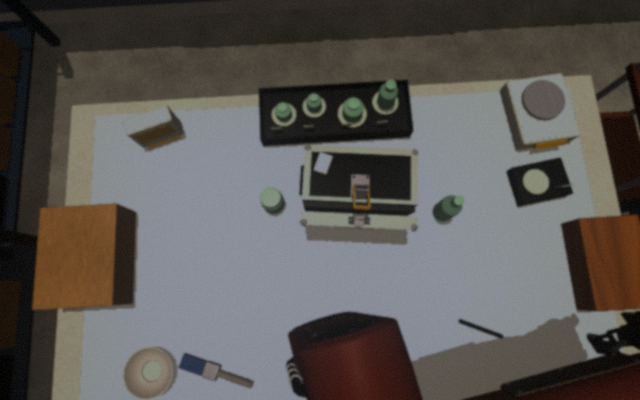

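The case is ahead of the robot with its panel toward the robot. In the top view the case is at about (303–418, 147–228), the bottle at (450, 208), the jar at (272, 200) and the logger at (324, 163). Next I'll enlarge.

Run:
```python
import cv2,numpy as np
a=cv2.imread("pics/top0.png")[138:240,294:428]; b=cv2.imread("pics/side0.png")[155:255,205:365]
a=cv2.resize(a,None,fx=4.5,fy=4.5,interpolation=cv2.INTER_CUBIC)[:, :]
f=lambda m:np.clip(m.astype(float)*1.5+15,0,255).astype(np.uint8)
def tick(m,x0,y0,s):
    for u in range(x0//10*10+10,x0+int(m.shape[1]/s),10):
        cv2.line(m,(int((u-x0+.5)*s),0),(int((u-x0+.5)*s),6),(0,255,255),1); cv2.putText(m,str(u),(int((u-x0+.5)*s)-10,16),0,.35,(0,255,255),1)
    for v in range(y0//10*10+10,y0+int(m.shape[0]/s),10):
        cv2.line(m,(0,int((v-y0+.5)*s)),(6,int((v-y0+.5)*s)),(0,255,255),1); cv2.putText(m,str(v),(8,int((v-y0+.5)*s)+4),0,.35,(0,255,255),1)
    return m
cv2.imwrite("pics/topc.png",tick(f(a),294,138,4.5))
b=cv2.resize(b,None,fx=5,fy=5,interpolation=cv2.INTER_CUBIC)
cv2.imwrite("pics/sidec.png",tick(f(b),205,155,5))
```

```text
(no output)
```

View pics/topc.png

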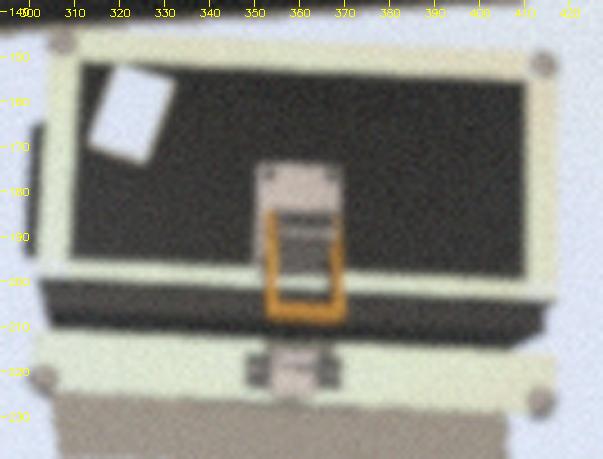

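View pics/sidec.png

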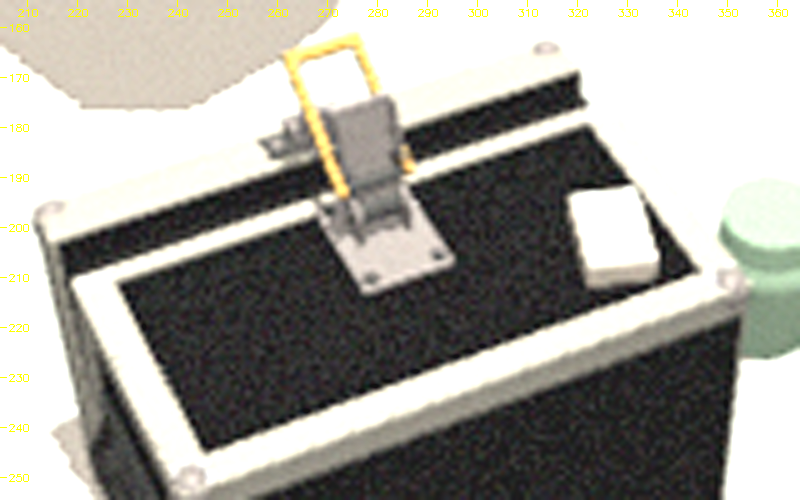

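The top crop shows the panel rim as a strip at rows ~213–228, the keeper at (358, 221), and the loop bar at (360, 206.5), spanning 353–370. The side crop shows the lever raised with its end at about (278, 175), and the loop bar from (262, 166) to (276, 162.5). I'll fit the poses.

```bash
cat > h.py <<'E'
import numpy as np
from plant import optics
C={n:optics.calibration(n) for n in("side","top")}
def proj(P,n,c=None):
    c=c or C[n]; P=np.atleast_2d(P); R,t=c["T"][:3,:3],c["T"][:3,3]
    q=(P-t)@R@c["K"].T; return q[:,:2]/q[:,2:]
def world(P,p):  # p = x0,y0,yaw
    P=np.atleast_2d(P).astype(float); c,s=np.cos(p[2]),np.sin(p[2])
    return np.c_[p[0]+c*P[:,0]-s*P[:,1],p[1]+s*P[:,0]+c*P[:,1],P[:,2]]
def panelpt(x,y,z,a): # rotate shut-position point about hinge, leaning to -x
    dx,dz=x+58,z-12; return [-58+dx*np.cos(a)-dz*np.sin(a),y,12+dx*np.sin(a)+dz*np.cos(a)]
def pin(th): b=th+np.radians(-8); return np.array([-22+16*np.cos(b),201+16*np.sin(b)])
E
python3 - <<'E'
from h import *
from scipy.optimize import least_squares as ls
B=[(85,140,185),(85,-140,185),(-55,-140,185),(-55,140,185)]
ot=np.array([(304,144.6),(417.8,149),(417.3,205),(302.4,199.8)]); os_=np.array([(354,217),(242,255),(219.4,211),(323,177.4)])
pt=np.array([(300.7,224),(417,230)])
f=lambda p:np.r_[(proj(world(B,p),"top")-ot).ravel(),(proj(world(B,p),"side")-os_).ravel()]
r=ls(f,[600,0,0]);p=r.x;print(p,np.round(r.fun,1))
g=lambda a:(proj(world([panelpt(-87,140,185,a[0]),panelpt(-87,-140,185,a[0])],p),"top")-pt).ravel()
r=ls(g,[.18]);print("panel",r.x,r.fun)
a=r.x[0]
# keeper centre px  (block centre x -4 , z 8) 
def k(q):return (proj(world([panelpt(q[0],q[1],185,a)],p),"top")-[(358.5,220.5)]).ravel()
print("keeper c", ls(k,[-71,0]).x)
# loop: theta, loop elevation; top bar ends outside & side bar ends
lt=np.array([(353,206.5),(370,207)]); sd=np.array([(262.3,166),(276.3,163.2)])
def l(q):
    P=pin(q[0])+67*np.array([-np.cos(q[1]),np.sin(q[1])])
    W=world([(P[0],19.5,P[1]),(P[0],-19.5,P[1])],p)
    T=np.array([-22+56*np.cos(q[0]+.07),0,201+56*np.sin(q[0]+.07)])
    return np.r_[(proj(W,"top")-lt).ravel(),(proj(W,"side")-sd[::-1]).ravel(),(proj(world(T,p),"side")-[(278,174.5)]).ravel()]
r=ls(l,[1.8,.6]);print("th,el",r.x,np.round(r.fun,1)); q=r.x;print("bar",pin(q[0])+67*np.array([-np.cos(q[1]),np.sin(q[1])]),"pin",pin(q[0]))
np.save("p.npy",np.r_[p,a,q])
for n,uv,z in(("phial",(446,214),0),("jar",(272,202),40)):
    h=lambda X:(proj([[X[0],X[1],z]],"top")-[uv]).ravel(); print(n,ls(h,[500,0]).x)
E
```

```text
[ 6.36385226e+02 -4.57421634e+01 -1.10031705e-01] [ 2.  -0.9 -0.6 -0.3 -0.2 -1.9  0.4 -2.  -0.5 -4.9 -1.7 -0.7 -0.9  0.3
  2.3 -1.9]
panel [0.19115378] [ 0.69760742  0.25333326 -0.72026352 -0.28252572]
keeper c [-71.26048656   1.25313301]
th,el [1.80977894 0.51814769] [ 0.3 -0.9  0.3 -0.6 -0.4  0.1 -1.7  2.1 -2.4  1. ]
bar [-81.79253657 250.10430349] pin [-23.58708624 216.92109159]
phial [ 564.96502312 -301.93958952]
jar [622.65353873 191.47724483]
```

carry_out --series '[{"jaw": 0,"tx": 0.018,"ty": 0.04,"tz": 0.008,"roll": -8},{"jaw": 0,"tx": 0.018,"ty": 0.04,"tz": 0.008,"roll": -8},{"jaw": 0,"tx": 0.018,"ty": 0.04,"tz": 0.008,"roll": -8},{"jaw": 0,"tx": 0.018,"ty": 0.04,"tz": 0.008,"roll": -7.8},{"jaw": 0,"tx": 0.018,"ty": 0.04,"tz": 0.008,"roll": 0},{"jaw": 0,"tx": 0.018,"ty": 0.04,"tz": 0.008,"roll": 0},{"jaw": 0,"tx": 0.018,"ty": 0.04,"tz": 0.008,"roll": 0},{"jaw": 0,"tx": 0.018,"ty": 0.04,"tz": 0.008,"roll": 0}]'

```text
t: 0.9
tcp_pos: [402.4, -219.9, 295.4]
eef_rot: [[-0.0, 0.994, -0.11], [0.0, -0.11, -0.994], [-1.0, -0.0, -0.0]]
force: [0.7, 0.1, 0.4]
finger_gap: 0.0
```

carry_out --series '[{"jaw": 0,"tx": 0.018,"ty": 0.04,"tz": 0.01,"roll": 0},{"jaw": 0,"tx": 0.018,"ty": 0.04,"tz": 0.01,"roll": 0},{"jaw": 0,"tx": 0.018,"ty": 0.04,"tz": 0.01,"roll": 0},{"jaw": 0,"tx": 0.0,"ty": 0.04,"tz": 0.0,"roll": 0},{"jaw": 0,"tx": 0,"ty": 0,"tz": 0,"roll": 0},{"jaw": 0,"tx": 0,"ty": 0,"tz": 0,"roll": 0}]'

```text
t: 1.5
tcp_pos: [456.2, -60.9, 325.2]
eef_rot: [[-0.0, 0.994, -0.108], [-0.0, -0.108, -0.994], [-1.0, -0.0, 0.0]]
force: [0.8, -0.4, 0.2]
finger_gap: 0.1
```

Run:
```python
from h import *
from plant import monitor
import cv2
s=monitor.get_state();c=optics.calibration("wrist");im=optics.camera("wrist")
cv2.imwrite("pics/w1raw.png",im[:,:,::-1]); np.savez("w1.npz",**c)
print(s["t"],s["tcp_pos"],s["eef_rot"].round(3).tolist(),c["T"].round(3).tolist(),c["K"].tolist(),s["joint_pos"])
m=np.clip(im[:,:,::-1].astype(float)*1.5+15,0,255).astype(np.uint8)
m=cv2.resize(m,(800,500))
cv2.imwrite("pics/w1.png",m)
```

```text
1.5 [456.18972598 -60.93378103 325.16766105] [[-0.0, 0.994, -0.108], [-0.0, -0.108, -0.994], [-1.0, -0.0, 0.0]] [[-0.107, -0.953, -0.285, 527.625], [-0.994, 0.103, 0.03, -69.405], [0.001, 0.286, -0.958, 466.513], [0.0, 0.0, 0.0, 1.0]] [[295.70261645873745, 0.0, 317.92534980709576], [0.0, 295.70261645873745, 197.01920445918577], [0.0, 0.0, 1.0]] [-4.18022416e-01 -2.73280721e-01 -8.77375869e-02  1.75645311e+00
 -3.13118892e-04  2.83160367e+00]
```

View pics/w1.png

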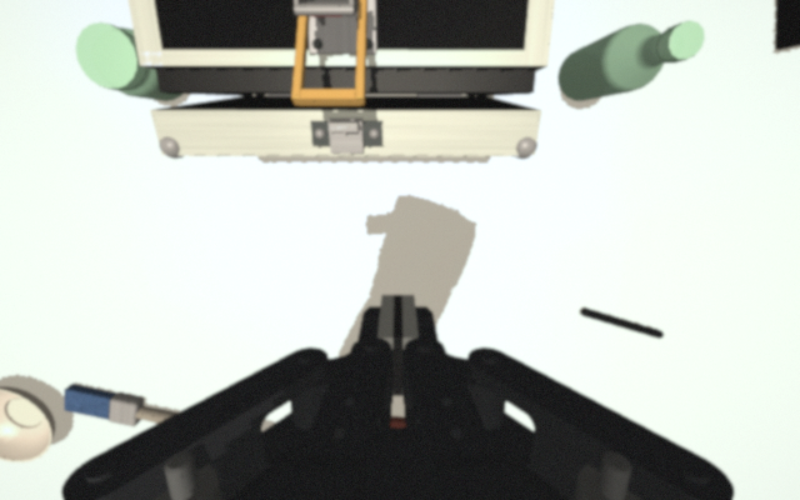

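The wrist view shows the body front edge at v≈66 (u 138–551), the panel's outer edge at v≈155 (u 155–540), the keeper at (346, 137) and the bar at v≈98 (u 293–365). I'll refit with all three cameras.

Run:
```python
from h import *
from scipy.optimize import least_squares as ls
w=dict(np.load("w1.npz"))
B=[(85,140,185),(85,-140,185),(-55,-140,185),(-55,140,185)]
ot=np.array([(304,144.6),(417.8,149),(417.3,205),(302.4,199.8)]); os_=np.array([(354,213),(242,252),(219.4,211),(323,177.4)])
ow=np.array([(440.8,52.8),(110.4,52.8)])
def bar(q):return pin(q[0])+67*np.array([-np.cos(q[1]),np.sin(q[1])])
def f(v):
    p=v[:3];a=v[3];q=v[4:6]
    b=bar(q);Wb=world([(b[0],19.5,b[1]),(b[0],-19.5,b[1])],p)
    T=world([-22+56*np.cos(q[0]+.07),0,201+56*np.sin(q[0]+.07)],p)
    PT=world([panelpt(-87,140,185,a),panelpt(-87,-140,185,a)],p)
    return np.r_[(proj(world(B,p),"top")-ot).ravel(),(proj(world(B,p),"side")-os_).ravel(),
     2*(proj(world(B[2:],p),"w",w)-ow).ravel(), (proj(PT,"top")-[(300.7,224),(417,230)]).ravel(),
     2*(proj(PT,"w",w)-[(123.5,124),(432.5,124)]).ravel(),
     (proj(Wb,"top")-[(353,206.5),(370,207)]).ravel(),(proj(Wb,"side")-[(276.3,163.2),(262.3,166)]).ravel(),
     2*(proj(Wb,"w",w)-[(234.5,78.5),(292,78.5)]).ravel(),(proj(T,"side")-[(278,174.5)]).ravel()]
r=ls(f,[636,-45,-.11,.19,1.8,.5],loss="soft_l1");v=r.x;np.save("p.npy",v)
print(v.round(3));print(r.fun.shape,f(v).round(1).tolist())
p,a,q=v[:3],v[3],v[4:6]
g=lambda k:(proj(world([panelpt(k[0],k[1],193,a)],p),"w",w)-[(277,113.5)]).ravel()
print("keeper block part centre",ls(g,[-71,0]).x)
for n,P in(("bar",(bar(q)[0],0,bar(q)[1])),("pin",(pin(q[0])[0],0,pin(q[0])[1])),("ptop",panelpt(-87,0,185,a)),("push",panelpt(-87,-80,175,a)),("pushend",panelpt(-87,-80,175,.08))):
    print(n,np.round(P,1),world(P,p).round(1))
print("axis x",np.cos(p[2]),np.sin(p[2]))
```

```text
[ 6.32539e+02 -4.32920e+01 -1.08000e-01  1.66000e-01  1.77200e+00
  5.05000e-01]
(42,) [1.0, 0.7, -1.5, 1.0, -1.0, -0.4, -0.5, -0.3, -0.6, -2.4, -1.4, 0.7, -0.6, -1.0, 2.1, -3.2, -9.3, -0.0, 5.7, -0.1, -0.1, 0.3, -1.3, -0.5, 14.7, -0.3, -13.0, -0.3, -0.6, 0.8, -0.5, 1.0, -0.4, -0.9, -1.6, 1.1, 0.6, -0.2, -0.4, -0.2, -2.0, -0.0]
keeper block part centre [-75.92628697  -0.27521389]
bar [-81.6   0.  249.4] [[551.4 -34.5 249.4]]
pin [-23.   0. 217.] [[609.7 -40.8 217. ]]
ptop [-115.3    0.   177.8] [[518.  -30.9 177.8]]
push [-113.6  -80.   167.9] [[ 511.  -110.6  167.9]]
pushend [-99.9 -80.  172.2] [[ 524.6 -112.1  172.2]]
axis x 0.9942144705189011 -0.1074131584621788
```

carry_out --series '[{"jaw": 0,"tx": 0.005,"ty": -0.012,"tz": -0.041,"roll": 0},{"jaw": 0,"tx": 0.005,"ty": -0.012,"tz": -0.041,"roll": 0},{"jaw": 0,"tx": 0.005,"ty": -0.011,"tz": -0.041,"roll": 0},{"jaw": 0,"tx": 0.004,"ty": -0.011,"tz": -0.042,"roll": 0},{"jaw": 0,"tx": 0.01,"ty": -0.001,"tz": 0,"roll": 0},{"jaw": 0,"tx": 0.005,"ty": -0.0005,"tz": 0,"roll": 0},{"jaw": 0,"tx": 0,"ty": 0,"tz": 0,"roll": 0}]'

```text
t: 2.25
tcp_pos: [490.6, -110.3, 160.9]
eef_rot: [[0.001, 0.994, -0.111], [-0.001, -0.111, -0.994], [-1.0, 0.001, 0.0]]
force: [0.7, 0.1, 0.6]
finger_gap: -0.2
```

carry_out --series '[{"jaw": 0,"tx": 0.003,"ty": -0.0003,"tz": 0,"roll": 0},{"jaw": 0,"tx": 0.003,"ty": -0.0003,"tz": 0,"roll": 0},{"jaw": 0,"tx": 0.003,"ty": -0.0003,"tz": 0,"roll": 0},{"jaw": 0,"tx": 0.003,"ty": -0.0003,"tz": 0,"roll": 0}]'

```text
t: 2.65
tcp_pos: [501.3, -110.3, 160.9]
eef_rot: [[-0.002, 0.994, -0.11], [-0.001, -0.11, -0.994], [-1.0, -0.002, 0.001]]
force: [-11.4, -0.2, 9.0]
finger_gap: -0.1
```

carry_out --series '[{"jaw": 0,"tx": 0.002,"ty": -0.0002,"tz": 0,"roll": 0},{"jaw": 0,"tx": 0.002,"ty": -0.0002,"tz": 0,"roll": 0},{"jaw": 0,"tx": 0.002,"ty": -0.0002,"tz": 0,"roll": 0},{"jaw": 0,"tx": 0.002,"ty": -0.0002,"tz": 0,"roll": 0}]'

```text
t: 3.05
tcp_pos: [509.2, -111.0, 161.1]
eef_rot: [[-0.002, 0.994, -0.11], [-0.001, -0.11, -0.994], [-1.0, -0.002, 0.001]]
force: [-10.5, 1.6, 8.8]
finger_gap: -0.0
```

carry_out --series '[{"jaw": 0,"tx": 0.001,"ty": -0.0001,"tz": 0,"roll": 0},{"jaw": 0,"tx": 0.001,"ty": -0.0001,"tz": 0,"roll": 0}]'

```text
t: 3.25
tcp_pos: [511.1, -111.2, 161.1]
eef_rot: [[-0.003, 0.994, -0.11], [-0.0, -0.11, -0.994], [-1.0, -0.002, 0.001]]
force: [-13.2, 0.7, 10.7]
finger_gap: -0.0
```

carry_out --series '[{"jaw": 0,"tx": 0.001,"ty": -0.0001,"tz": 0,"roll": 0}]'

```text
t: 3.35
tcp_pos: [511.7, -111.3, 161.2]
eef_rot: [[-0.003, 0.994, -0.11], [-0.001, -0.11, -0.994], [-1.0, -0.003, 0.001]]
force: [-16.0, 0.7, 13.2]
finger_gap: 0.0
```

carry_out --series '[{"jaw": 0,"tx": 0.001,"ty": -0.0001,"tz": 0,"roll": 0}]'

```text
t: 3.45
tcp_pos: [512.2, -111.3, 161.3]
eef_rot: [[-0.004, 0.994, -0.11], [-0.001, -0.11, -0.994], [-1.0, -0.004, 0.001]]
force: [-19.4, 1.7, 15.3]
finger_gap: 0.3
```

carry_out --series '[{"jaw": 0,"tx": -0.03,"ty": 0.003,"tz": 0,"roll": 0},{"jaw": 0.3,"tx": 0,"ty": 0.01,"tz": 0.045,"roll": 0},{"jaw": 1,"tx": 0.0,"ty": 0.02,"tz": 0.04,"roll": 0},{"jaw": 1,"tx": 0.009,"ty": 0.025,"tz": 0.035,"roll": 0},{"jaw": 1,"tx": 0.009,"ty": 0.023,"tz": 0.01,"roll": 0},{"jaw": 1,"tx": 0,"ty": 0,"tz": 0,"roll": 0},{"jaw": 1,"tx": 0,"ty": 0,"tz": 0,"roll": 0}]'

```text
t: 4.15
tcp_pos: [502.4, -30.2, 290.4]
eef_rot: [[0.0, 0.994, -0.109], [-0.0, -0.109, -0.994], [-1.0, 0.0, 0.0]]
force: [-0.3, -0.5, -0.1]
finger_gap: 84.5
```

Run:
```python
from h import *
from plant import monitor
import cv2
s=monitor.get_state();c=optics.calibration("wrist");im=optics.camera("wrist")
cv2.imwrite("pics/w2raw.png",im[:,:,::-1]); np.savez("w2.npz",**c)
print(s["t"],s["tcp_pos"],s["force"],c["T"][:3,3])
m=np.clip(im[:,:,::-1].astype(float)*1.6+20,0,255).astype(np.uint8)[0:290,120:520]
m=cv2.resize(m,None,fx=2,fy=2,interpolation=cv2.INTER_CUBIC)
cv2.imwrite("pics/w2.png",m)
```

```text
4.15 [502.44115474 -30.22649172 290.43194505] [-0.32453317 -0.45203151 -0.08127272] [573.78835818 -38.737222   431.8135336 ]
```

View pics/w2.png

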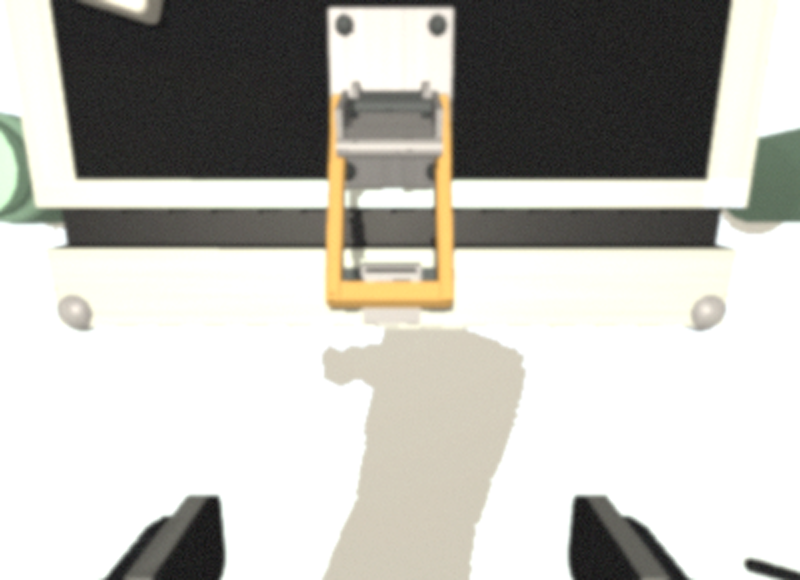

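The panel is now close to the body rim (outer edge v≈327, body edge v≈207). The bar is at v≈291 (u 328–453), the keeper's hook top at v≈263–271, and the block's outer end at v≈322. I'll refit.

```bash
cat > fit2.py <<'E'
from h import *
from scipy.optimize import least_squares as ls
w=dict(np.load("w2.npz")); w1=dict(np.load("w1.npz")); v0=np.load("p.npy")
def bar(q):return pin(q[0])+67*np.array([-np.cos(q[1]),np.sin(q[1])])
px=lambda *l:np.array(l)/2+[120,0]
def f(v):
    p=v[:3];a=v[3];q=v[4:6];k=v[6]
    b=bar(q);Wb=world([(b[0],19.5,b[1]),(b[0],-19.5,b[1])],p)
    E=world([(-55,140,185),(-55,-140,185)],p); PT=world([panelpt(-87,140,185,a),panelpt(-87,-140,185,a)],p)
    K=world([panelpt(k+8,0,205,a),panelpt(k+1,0,205,a),panelpt(k-16,0,193,a)],p)
    d=(proj(E,"w",w)-px((35,207),(748,207)));e=proj(PT,"w",w)-px((50,327),(733,327))
    return np.r_[d[:,1],d[:,0].mean(),e[:,1],e[:,0].mean(),(proj(Wb,"w",w)-px((328,291),(453,291))).ravel(),
      (proj(K,"w",w)-px((391,263),(391,271),(391,322)))[:,1], (v[:6]-v0)/[2,2,.01,1,.03,.03]]
r=ls(f,np.r_[v0,-71]);v=r.x
if __name__=="__main__":
    np.save("p2.npy",v);print(v.round(3),f(v).round(1).tolist())
    p,a,q,k=v[:3],v[3],v[4:6],v[6]
    print("bar",bar(q),"pin",pin(q[0]),"keeper now",panelpt(k,0,185,a),panelpt(k,0,205,a))
    t=world([-150,0,0],p);print(world([bar(q)[0]+5,0,bar(q)[1]],p))
E
python3 fit2.py
```

```text
[ 6.32897e+02 -4.36560e+01 -1.08000e-01  9.90000e-02  1.75600e+00
  5.19000e-01 -6.38280e+01] [-0.2, -0.2, -0.1, -0.2, -0.2, 0.1, -0.8, 0.4, 0.7, 0.4, -1.1, 4.2, -3.5, 0.2, -0.2, -0.1, -0.1, -0.6, 0.5]
bar [-80.89419493 250.2238825 ] pin [-22.72124029 216.98373587] keeper now [np.float64(-80.829664965878), 0, np.float64(183.58604063977853)] [np.float64(-82.79847389197033), 0, np.float64(203.4888995151396)]
[[557.44784349 -35.45026851 250.2238825 ]]
```

carry_out --series '[{"jaw": 0.8,"tx": 0.03,"ty": -0.003,"tz": 0,"roll": 0},{"jaw": 0.7,"tx": 0.025,"ty": -0.0023,"tz": -0.009,"roll": 0},{"jaw": 0.7,"tx": 0,"ty": 0,"tz": -0.02,"roll": 0},{"jaw": 0.7,"tx": 0,"ty": 0,"tz": -0.02,"roll": 0},{"jaw": 0.7,"tx": 0,"ty": 0,"tz": 0,"roll": 0},{"jaw": 0.7,"tx": 0,"ty": 0,"tz": 0,"roll": 0}]'

```text
t: 4.8
tcp_pos: [556.6, -36.3, 241.1]
eef_rot: [[-0.001, 0.994, -0.111], [0.0, -0.111, -0.994], [-1.0, -0.001, -0.0]]
force: [-0.1, -0.1, 0.2]
finger_gap: 59.6
```

Run:
```python
from h import *
from plant import monitor
import cv2
s=monitor.get_state();im=optics.camera("wrist")
print(s["t"],s["tcp_pos"],s["force"],s["finger_gap"])
m=np.clip(im[:,:,::-1].astype(float)*1.6+20,0,255).astype(np.uint8)[100:400,120:520]
cv2.imwrite("pics/w3.png",cv2.resize(m,None,fx=2,fy=2,interpolation=cv2.INTER_CUBIC))
```

```text
4.8 [556.55417555 -36.32969401 241.07659009] [-0.149509   -0.09843112  0.1556    ] 59.59239256339785
```

View pics/w3.png

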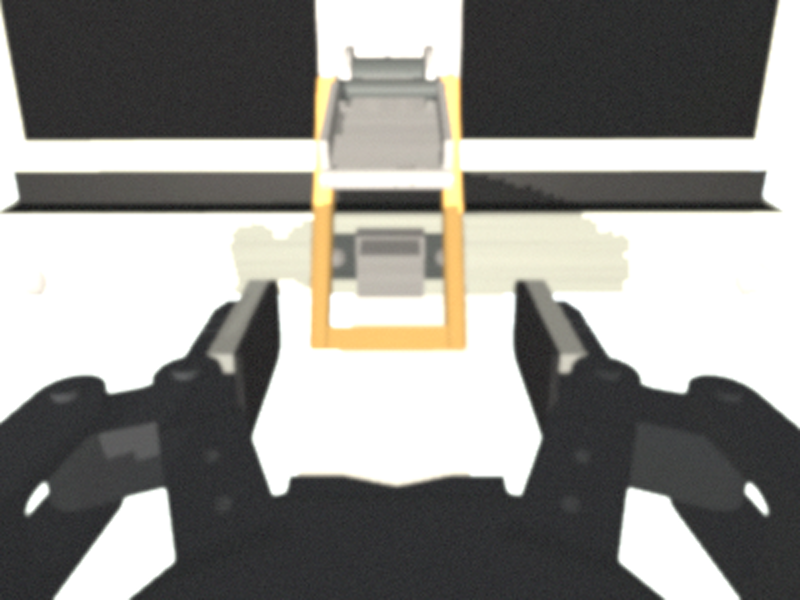

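The fingers straddle the loop: pad tips at u 275 and 517 (mid 396), loop legs at u 312–466 (mid 389). I should shift +1.8 mm in y. The keeper's hook top is at v≈230–238 and the block's outer end at v≈294.

Run:
```python
from h import *
from scipy.optimize import least_squares as ls
w=optics.calibration("wrist");v=np.load("p2.npy");p=v[:3]
for a in(.078,.085,.099):
    o=[]
    for dx,z,y in((8,205,230),(1,205,238),(-16,193,294)):
        g=lambda k:(proj(world(panelpt(k[0]+dx,0,z,a),p),"w",w)[0,1]-(y/2+100))
        o.append(ls(g,[-70]).x[0])
    e=proj(world([panelpt(-55,0,185,a),(-55,0,185)],p),"w",w)[:,1]
    print(a,np.round(o,1),"now",[round(panelpt(k,0,185,a)[0],1) for k in o],"inner edge v",(e-100)*2,"obs 211,171")
```

```text
0.078 [-62.6 -58.4 -69.3] now [np.float64(-76.1), np.float64(-71.9), np.float64(-82.7)] inner edge v [207.40921611 170.54904141] obs 211,171
0.085 [-61.2 -57.1 -68.1] now [np.float64(-75.9), np.float64(-71.8), np.float64(-82.8)] inner edge v [210.59533654 170.54904141] obs 211,171
0.099 [-58.5 -54.4 -65.8] now [np.float64(-75.6), np.float64(-71.5), np.float64(-82.9)] inner edge v [216.9015572  170.54904141] obs 211,171
```

carry_out --series '[{"jaw": 0.5,"tx": 0,"ty": 0.0018,"tz": 0,"roll": 0},{"jaw": 0,"tx": 0,"ty": 0,"tz": 0,"roll": 0},{"jaw": 0,"tx": 0,"ty": 0,"tz": 0,"roll": 0},{"jaw": 0,"tx": 0,"ty": 0,"tz": 0,"roll": 0}]'

```text
t: 5.25
tcp_pos: [557.1, -34.1, 242.1]
eef_rot: [[0.0, 0.994, -0.11], [-0.0, -0.11, -0.994], [-1.0, 0.0, 0.0]]
force: [-4.8, 0.3, 5.4]
finger_gap: 36.9
```

carry_out --series '[{"jaw": 0,"tx": -0.0015,"ty": 0.0002,"tz": -0.005,"roll": 0},{"jaw": 0,"tx": -0.0015,"ty": 0.0002,"tz": -0.005,"roll": 0},{"jaw": 0,"tx": -0.0015,"ty": 0.0002,"tz": -0.005,"roll": 0}]'

```text
t: 5.55
tcp_pos: [552.8, -33.6, 227.8]
eef_rot: [[0.002, 0.994, -0.11], [-0.001, -0.11, -0.994], [-1.0, 0.002, 0.001]]
force: [-6.3, 0.2, 10.1]
finger_gap: 36.9
```

carry_out --series '[{"jaw": 0,"tx": -0.002,"ty": 0.0002,"tz": -0.005,"roll": 0},{"jaw": 0,"tx": -0.002,"ty": 0.0002,"tz": -0.005,"roll": 0},{"jaw": 0,"tx": -0.0015,"ty": 0.0002,"tz": -0.005,"roll": 0},{"jaw": 0,"tx": -0.0005,"ty": 0,"tz": -0.004,"roll": 0}]'

```text
t: 5.95
tcp_pos: [547.2, -32.9, 208.3]
eef_rot: [[0.002, 0.994, -0.11], [-0.001, -0.11, -0.994], [-1.0, 0.002, 0.0]]
force: [0.3, -0.2, 8.5]
finger_gap: 36.8
```

carry_out --series '[{"jaw": 0,"tx": 0,"ty": 0,"tz": -0.004,"roll": 0},{"jaw": 0,"tx": 0,"ty": 0,"tz": -0.004,"roll": 0},{"jaw": 0,"tx": 0,"ty": 0,"tz": -0.004,"roll": 0}]'

```text
t: 6.25
tcp_pos: [547.2, -33.0, 196.3]
eef_rot: [[0.002, 0.994, -0.11], [-0.001, -0.11, -0.994], [-1.0, 0.002, 0.0]]
force: [-5.4, 0.7, 9.3]
finger_gap: 37.1
```

Run:
```python
from h import *
from plant import monitor
import cv2
s=monitor.get_state();c=optics.calibration("wrist");im=optics.camera("wrist")
np.savez("w4.npz",**c)
print(s["t"],s["tcp_pos"],s["force"],s["finger_gap"])
m=np.clip(im[:,:,::-1].astype(float)*1.8+25,0,255).astype(np.uint8)[150:330,200:440]
cv2.imwrite("pics/w4.png",cv2.resize(m,None,fx=3.3,fy=3.3,interpolation=cv2.INTER_CUBIC))
```

```text
6.25 [547.21244478 -32.95077024 196.26391473] [-5.44167419  0.72010476  9.27418143] 37.10983569177278
```

View pics/w4.png

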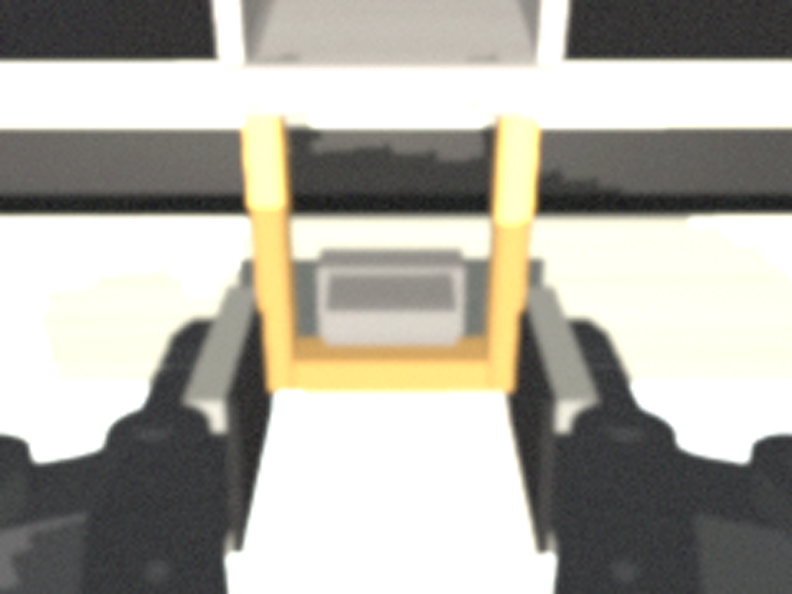

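The bar is hooked in view at v 340–388 (top face 360–388), u 267–517, just outboard of the hook. Keeper edges are at v≈250, 265, 275 and 308, with the block visible from 308 to about 345.

Run:
```python
from h import *
from scipy.optimize import least_squares as ls
w=dict(np.load("w4.npz"));v=np.load("p2.npy");p=v[:3];print(w["T"][:3,3],world([-80,0,0],p))
def X(vp,z): return round(ls(lambda k:proj(world([k[0],0,z],p),"w",w)[0,1]-(150+vp/3.3),[-80]).x[0],1)
for z in(197,200,203,206): print("bar top z",z,"inner edge",X(360,z),"outer",X(388,z))
for vp in(250,265,275,308,345): print(vp,[ (z,X(vp,z)) for z in(183.5,191.5,203.5)])
# leg wrt pad tip, case coords of tcp
d=np.array([547.2-p[0],-33-p[1]]);print("tcp case x,y",np.cos(p[2])*d[0]+np.sin(p[2])*d[1],-np.sin(p[2])*d[0]+np.cos(p[2])*d[1])
```

```text
[618.32803855 -41.52334558 337.72976359] [[553.36610611 -35.00635946   0.        ]]
bar top z 197 inner edge -90.7 outer -95.7
bar top z 200 inner edge -89.1 outer -94.0
bar top z 203 inner edge -87.5 outer -92.3
bar top z 206 inner edge -85.8 outer -90.5
250 [(183.5, np.float64(-77.2)), (191.5, np.float64(-74.0)), (203.5, np.float64(-69.1))]
265 [(183.5, np.float64(-80.0)), (191.5, np.float64(-76.6)), (203.5, np.float64(-71.5))]
275 [(183.5, np.float64(-81.8)), (191.5, np.float64(-78.3)), (203.5, np.float64(-73.1))]
308 [(183.5, np.float64(-88.0)), (191.5, np.float64(-84.2)), (203.5, np.float64(-78.5))]
345 [(183.5, np.float64(-95.1)), (191.5, np.float64(-90.9)), (203.5, np.float64(-84.6))]
tcp case x,y -86.34688361282002 1.3279349639750393
```

carry_out --series '[{"jaw": 0,"tx": -0.003,"ty": 0.0003,"tz": 0,"roll": 0},{"jaw": 0,"tx": 0,"ty": 0,"tz": -0.003,"roll": 0},{"jaw": 0,"tx": 0,"ty": 0,"tz": -0.002,"roll": 0}]'

```text
t: 6.6
tcp_pos: [545.0, -32.7, 191.6]
eef_rot: [[0.004, 0.994, -0.11], [-0.001, -0.11, -0.994], [-1.0, 0.004, 0.0]]
force: [-4.2, 1.3, 5.6]
finger_gap: 37.2
```

carry_out --series '[{"jaw": 0,"tx": 0,"ty": 0,"tz": -0.0015,"roll": 0}]'

```text
t: 6.7
tcp_pos: [544.8, -32.6, 189.9]
eef_rot: [[0.003, 0.994, -0.11], [-0.0, -0.11, -0.994], [-1.0, 0.003, 0.0]]
force: [0.6, 0.6, 6.8]
finger_gap: 36.9
```

carry_out --series '[{"jaw": 0,"tx": 0,"ty": 0,"tz": -0.001,"roll": 0}]'

```text
t: 6.8
tcp_pos: [544.7, -32.7, 189.0]
eef_rot: [[0.003, 0.994, -0.11], [-0.001, -0.11, -0.994], [-1.0, 0.003, 0.0]]
force: [-4.8, 0.8, 5.0]
finger_gap: 36.6
```

carry_out --series '[{"jaw": 0,"tx": 0,"ty": 0,"tz": -0.001,"roll": 0}]'

```text
t: 6.9
tcp_pos: [544.6, -32.6, 187.9]
eef_rot: [[0.003, 0.994, -0.11], [-0.0, -0.11, -0.994], [-1.0, 0.003, 0.0]]
force: [0.2, 1.5, 6.6]
finger_gap: 37.0
```

carry_out --series '[{"jaw": 0,"tx": 0,"ty": 0,"tz": -0.001,"roll": 0}]'

```text
t: 7.0
tcp_pos: [544.7, -32.6, 187.0]
eef_rot: [[0.003, 0.994, -0.11], [-0.0, -0.11, -0.994], [-1.0, 0.003, 0.0]]
force: [-1.9, 1.2, 11.6]
finger_gap: 36.9
```

Run:
```python
from h import *
from plant import monitor
import cv2
s=monitor.get_state();c=optics.calibration("wrist");im=optics.camera("wrist");sd=optics.camera("side")
np.savez("w5.npz",**c)
print(s["t"],s["tcp_pos"],s["force"],s["finger_gap"])
e=lambda m:np.clip(m[:,:,::-1].astype(float)*1.8+25,0,255).astype(np.uint8)
a=cv2.resize(e(im)[150:330,200:440],(792,594),interpolation=cv2.INTER_CUBIC)
cv2.imwrite("pics/w5.png",a);cv2.imwrite("pics/s5.png",e(sd))
```

```text
7.0 [544.73388889 -32.61936793 187.01583411] [-1.93464469  1.20784109 11.58186608] 36.92469185032877
```

View pics/w5.png

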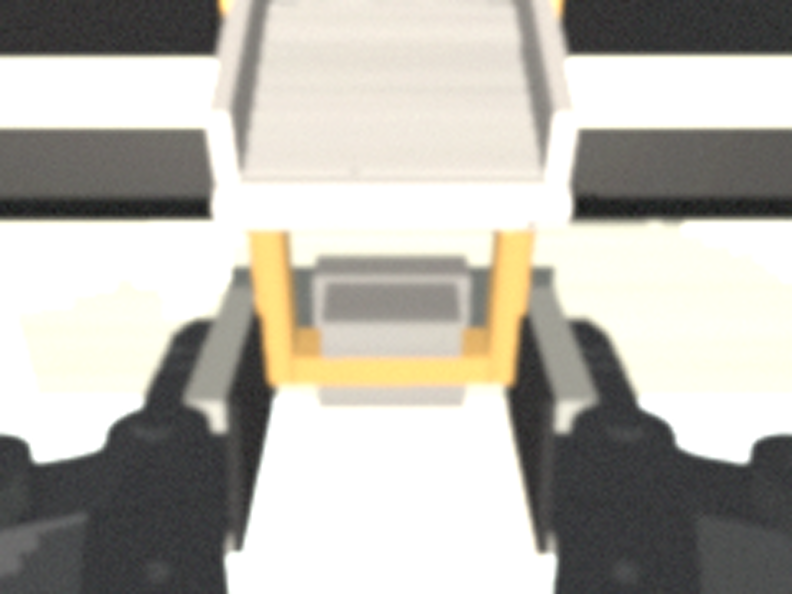

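The bar (v 357–385) lies on the block outboard of the hook, with the block end visible beyond at v 385–405. The z-force rise confirms contact, so I'll draw back now.

carry_out --series '[{"jaw": 0,"tx": 0.001,"ty": -0.0001,"tz": 0.0007,"roll": 0},{"jaw": 0,"tx": 0.001,"ty": -0.0001,"tz": 0,"roll": 0}]'

```text
t: 7.3
tcp_pos: [545.1, -32.6, 187.0]
eef_rot: [[-0.001, 0.994, -0.11], [-0.0, -0.11, -0.994], [-1.0, -0.001, 0.0]]
force: [-10.5, 0.9, 8.5]
finger_gap: 36.9
```

carry_out --series '[{"jaw": 0,"tx": 0.001,"ty": -0.0001,"tz": 0,"roll": 0},{"jaw": 0,"tx": 0.001,"ty": -0.0001,"tz": 0,"roll": 0}]'

```text
t: 7.5
tcp_pos: [546.8, -32.8, 187.2]
eef_rot: [[-0.002, 0.994, -0.11], [-0.0, -0.11, -0.994], [-1.0, -0.002, 0.0]]
force: [-9.7, 0.8, 9.7]
finger_gap: 36.3
```

carry_out --series '[{"jaw": 0,"tx": 0.001,"ty": -0.0001,"tz": 0.0006,"roll": 0}]'

```text
t: 7.6
tcp_pos: [548.0, -32.9, 187.6]
eef_rot: [[-0.001, 0.994, -0.11], [-0.0, -0.11, -0.994], [-1.0, -0.001, 0.0]]
force: [-6.4, 0.9, 5.1]
finger_gap: 36.8
```

carry_out --series '[{"jaw": 0,"tx": 0.001,"ty": -0.0001,"tz": 0,"roll": 0}]'

```text
t: 7.7
tcp_pos: [548.4, -32.9, 187.4]
eef_rot: [[-0.003, 0.994, -0.11], [-0.0, -0.11, -0.994], [-1.0, -0.003, 0.0]]
force: [-14.4, 1.0, 9.8]
finger_gap: 36.9
```

carry_out --series '[{"jaw": 0,"tx": 0.001,"ty": -0.0001,"tz": 0,"roll": 0}]'

```text
t: 7.8
tcp_pos: [548.6, -32.9, 187.4]
eef_rot: [[-0.004, 0.994, -0.11], [-0.0, -0.11, -0.994], [-1.0, -0.004, 0.001]]
force: [-19.2, 1.6, 11.9]
finger_gap: 36.8
```

carry_out --series '[{"jaw": 0,"tx": -0.001,"ty": 0.0001,"tz": 0,"roll": 0}]'

```text
t: 7.9
tcp_pos: [548.4, -32.9, 187.5]
eef_rot: [[-0.003, 0.994, -0.11], [-0.0, -0.11, -0.994], [-1.0, -0.003, 0.0]]
force: [-8.9, 1.2, 7.0]
finger_gap: 36.5
```

Run:
```python
from h import *
from plant import monitor
import cv2
s=monitor.get_state();c=optics.calibration("wrist");im=optics.camera("wrist")
np.savez("w6.npz",**c)
print(s["t"],s["tcp_pos"],s["force"])
e=lambda m:np.clip(m[:,:,::-1].astype(float)*1.4+10,0,255).astype(np.uint8)
a=cv2.resize(e(im)[205:295,260:380],(800,600),interpolation=cv2.INTER_CUBIC)
cv2.imwrite("pics/w6.png",a)
```

```text
7.9 [548.41858239 -32.92067401 187.5311357 ] [-8.88523855  1.17151262  6.97501048]
```

View pics/w6.png

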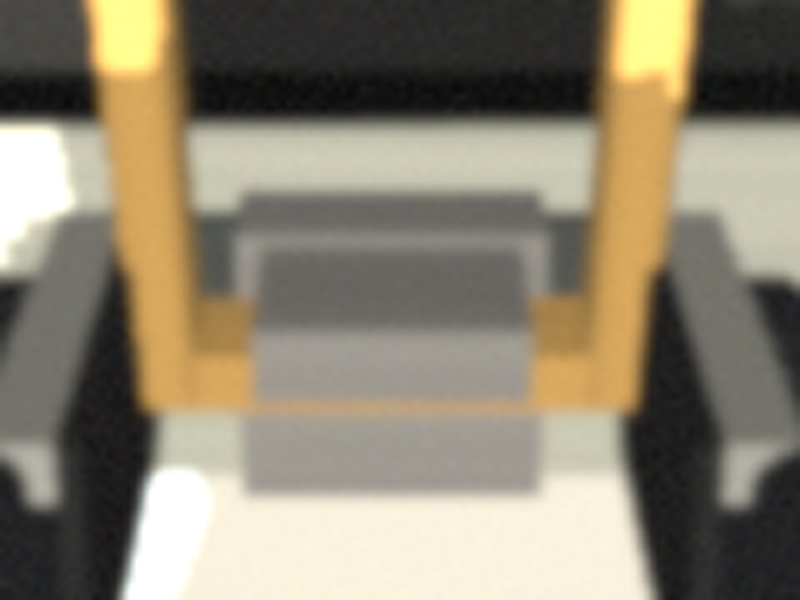

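The hook top (v 330–400) now covers the bar (top face v 350–408), and the block end lies beyond at v 495. The bar is under the nose or very near it, so I'll quantify.

Run:
```python
from h import *
from scipy.optimize import least_squares as ls
w=dict(np.load("w6.npz"));v=np.load("p2.npy");p=v[:3]
def X(vp,z): return round(ls(lambda k:proj(world([k[0],0,z],p),"w",w)[0,1]-(205+vp/6.6667),[-80]).x[0],1)
print("hook top +8,+1:",X(330,203.5),X(400,203.5),"block end -16:",X(494,191.3))
for z in(197,198,199,200): print(z,"bar top",X(350,z),X(408,z))
print("bar bottom inner edge",[(z,X(300,z)) for z in (191,192,193,194)])
```

```text
hook top +8,+1: -78.8 -84.3 block end -16: -99.6
197 bar top -83.8 -88.7
198 bar top -83.3 -88.1
199 bar top -82.8 -87.5
200 bar top -82.2 -87.0
bar bottom inner edge [(191, np.float64(-82.8)), (192, np.float64(-82.3)), (193, np.float64(-81.8)), (194, np.float64(-81.3))]
```

The bar is seated: its centre is about 1 mm outboard of the keeper's true place, with its top below the nose underside. I'll release, rise and close the fingers in front of the lever.

carry_out --series '[{"jaw": 0.6,"tx": 0,"ty": 0,"tz": 0,"roll": 0},{"jaw": 0.6,"tx": 0,"ty": 0,"tz": 0,"roll": 0},{"jaw": 0.6,"tx": 0,"ty": 0,"tz": 0.03,"roll": 0},{"jaw": 0.6,"tx": 0,"ty": 0,"tz": 0.03,"roll": 0},{"jaw": 0,"tx": 0,"ty": 0,"tz": 0,"roll": 0},{"jaw": 0,"tx": 0,"ty": 0,"tz": 0,"roll": 0},{"jaw": 0,"tx": 0,"ty": 0,"tz": 0,"roll": 0}]'

```text
t: 8.65
tcp_pos: [549.5, -33.1, 246.0]
eef_rot: [[-0.001, 0.994, -0.11], [0.0, -0.11, -0.994], [-1.0, -0.001, -0.0]]
force: [-0.4, -0.6, -0.1]
finger_gap: 7.9
```

Run:
```python
from h import *
from plant import monitor
import cv2
s=monitor.get_state();c=optics.calibration("wrist");im=optics.camera("wrist")
np.savez("w7.npz",**c)
v=np.load("p2.npy");p=v[:3];d=s["tcp_pos"][:2]-p[:2];C,S=np.cos(p[2]),np.sin(p[2])
print(s["t"],s["tcp_pos"],s["force"],s["finger_gap"],"case",C*d[0]+S*d[1],-S*d[0]+C*d[1])
e=lambda m:np.clip(m[:,:,::-1].astype(float)*1.4+10,0,255).astype(np.uint8)
cv2.imwrite("pics/w7.png",cv2.resize(e(im)[60:285,170:470],(800,600),interpolation=cv2.INTER_CUBIC))
```

```text
8.65 [549.45428909 -33.07328017 245.99421187] [-0.37939169 -0.57784652 -0.1310891 ] 7.8896888580776405 case -84.09788600472139 1.4988122686370282
```

View pics/w7.png

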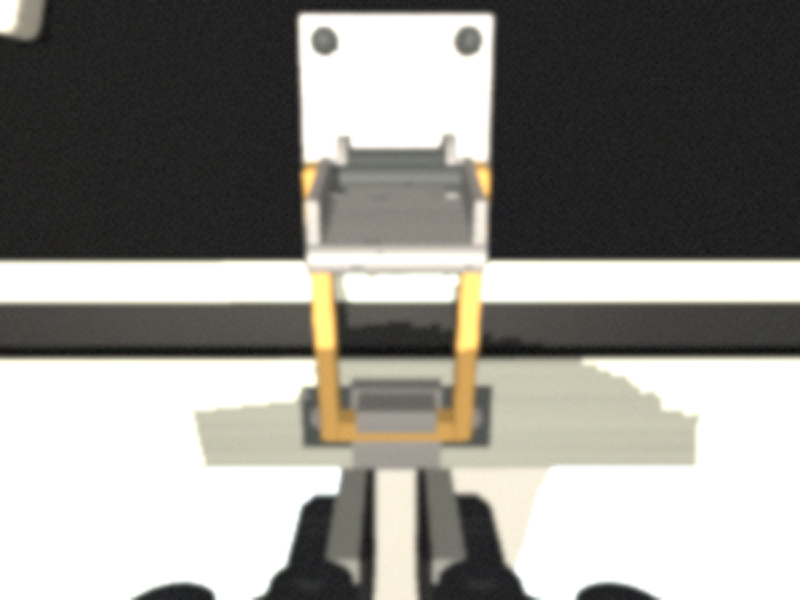

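The loop stays hooked: the bar is under the hook at (396, 430), and the lever end at v≈260 is centred with the fingers at u≈396. I'll approach the lever.

carry_out --series '[{"jaw": 0,"tx": 0.012,"ty": -0.0013,"tz": 0,"roll": 0},{"jaw": 0,"tx": 0.01,"ty": -0.0011,"tz": 0.001,"roll": 0},{"jaw": 0,"tx": 0.004,"ty": -0.0004,"tz": 0,"roll": 0},{"jaw": 0,"tx": 0.003,"ty": -0.0003,"tz": 0,"roll": 0}]'

```text
t: 9.1
tcp_pos: [578.5, -36.2, 247.3]
eef_rot: [[-0.001, 0.994, -0.11], [0.0, -0.11, -0.994], [-1.0, -0.001, -0.0]]
force: [-1.0, -0.6, -0.6]
finger_gap: 0.1
```

carry_out --series '[{"jaw": 0,"tx": 0.003,"ty": -0.0003,"tz": 0,"roll": 0},{"jaw": 0,"tx": 0.003,"ty": -0.0003,"tz": 0,"roll": 0}]'

```text
t: 9.3
tcp_pos: [584.6, -36.8, 248.0]
eef_rot: [[-0.0, 0.994, -0.11], [-0.0, -0.11, -0.994], [-1.0, -0.0, 0.0]]
force: [0.4, -0.3, 0.3]
finger_gap: -0.1
```

carry_out --series '[{"jaw": 0,"tx": 0.003,"ty": -0.0003,"tz": 0,"roll": 0},{"jaw": 0,"tx": 0.003,"ty": -0.0003,"tz": 0,"roll": 0}]'

```text
t: 9.5
tcp_pos: [590.1, -37.4, 248.4]
eef_rot: [[-0.001, 0.994, -0.11], [-0.0, -0.11, -0.994], [-1.0, -0.001, 0.0]]
force: [-7.5, -0.8, 5.5]
finger_gap: 0.2
```

carry_out --series '[{"jaw": 0,"tx": 0.003,"ty": -0.0003,"tz": 0,"roll": 0},{"jaw": 0,"tx": 0.003,"ty": -0.0003,"tz": 0,"roll": 0}]'

```text
t: 9.7
tcp_pos: [595.9, -37.9, 248.8]
eef_rot: [[-0.002, 0.994, -0.11], [-0.0, -0.11, -0.994], [-1.0, -0.001, 0.0]]
force: [-8.1, 0.7, 6.4]
finger_gap: -0.5
```

carry_out --series '[{"jaw": 0,"tx": 0.0035,"ty": -0.0004,"tz": -0.0006,"roll": 0},{"jaw": 0,"tx": 0.0035,"ty": -0.0004,"tz": -0.0006,"roll": 0}]'

```text
t: 9.9
tcp_pos: [602.8, -38.7, 247.7]
eef_rot: [[-0.002, 0.994, -0.11], [-0.0, -0.11, -0.994], [-1.0, -0.002, 0.0]]
force: [-8.5, 0.7, 7.7]
finger_gap: -0.1
```

carry_out --series '[{"jaw": 0,"tx": 0.0035,"ty": -0.0004,"tz": -0.0008,"roll": 0},{"jaw": 0,"tx": 0.0035,"ty": -0.0004,"tz": -0.0008,"roll": 0}]'

```text
t: 10.1
tcp_pos: [610.0, -39.5, 246.6]
eef_rot: [[-0.001, 0.994, -0.11], [-0.0, -0.11, -0.994], [-1.0, -0.001, 0.0]]
force: [-8.2, 1.8, 9.6]
finger_gap: -0.1
```

carry_out --series '[{"jaw": 0,"tx": 0.0037,"ty": -0.0004,"tz": -0.0013,"roll": 0},{"jaw": 0,"tx": 0.0037,"ty": -0.0004,"tz": -0.0015,"roll": 0},{"jaw": 0,"tx": 0.0037,"ty": -0.0004,"tz": -0.0018,"roll": 0}]'

```text
t: 10.4
tcp_pos: [621.9, -40.8, 242.8]
eef_rot: [[0.002, 0.994, -0.11], [-0.001, -0.11, -0.994], [-1.0, 0.002, 0.001]]
force: [-6.1, 0.8, 12.3]
finger_gap: -0.1
```

carry_out --series '[{"jaw": 0,"tx": 0.0033,"ty": -0.0003,"tz": -0.0021,"roll": 0},{"jaw": 0,"tx": 0.0033,"ty": -0.0003,"tz": -0.0023,"roll": 0}]'

```text
t: 10.6
tcp_pos: [629.1, -41.6, 238.6]
eef_rot: [[0.003, 0.994, -0.11], [-0.001, -0.11, -0.994], [-1.0, 0.003, 0.001]]
force: [-3.0, 0.9, 11.9]
finger_gap: 0.2
```

carry_out --series '[{"jaw": 0,"tx": 0.0028,"ty": -0.0003,"tz": -0.0028,"roll": 0},{"jaw": 0,"tx": 0.0026,"ty": -0.0003,"tz": -0.003,"roll": 0}]'

```text
t: 10.8
tcp_pos: [634.8, -42.3, 232.8]
eef_rot: [[0.004, 0.994, -0.11], [-0.001, -0.11, -0.994], [-1.0, 0.004, 0.001]]
force: [-0.7, 0.6, 11.6]
finger_gap: 0.2
```

carry_out --series '[{"jaw": 0,"tx": 0.0022,"ty": -0.0002,"tz": -0.0032,"roll": 0},{"jaw": 0,"tx": 0.002,"ty": -0.0002,"tz": -0.0034,"roll": 0}]'

```text
t: 11.0
tcp_pos: [639.2, -42.7, 226.0]
eef_rot: [[0.004, 0.994, -0.11], [-0.001, -0.11, -0.994], [-1.0, 0.004, 0.001]]
force: [0.6, 0.4, 8.1]
finger_gap: -0.1
```

carry_out --series '[{"jaw": 0,"tx": 0.0018,"ty": -0.0002,"tz": -0.0036,"roll": 0},{"jaw": 0,"tx": 0.0016,"ty": -0.0002,"tz": -0.0036,"roll": 0},{"jaw": 0,"tx": 0.0013,"ty": -0.0001,"tz": -0.0036,"roll": 0}]'

```text
t: 11.3
tcp_pos: [643.4, -43.1, 213.7]
eef_rot: [[0.002, 0.994, -0.11], [-0.001, -0.11, -0.994], [-1.0, 0.002, 0.0]]
force: [-0.1, 0.7, 1.8]
finger_gap: -0.1
```

carry_out --series '[{"jaw": 0,"tx": 0.0008,"ty": -0.0001,"tz": -0.003,"roll": 0},{"jaw": 0,"tx": 0.0006,"ty": -0.0001,"tz": -0.003,"roll": 0}]'

```text
t: 11.5
tcp_pos: [643.8, -43.0, 206.4]
eef_rot: [[-0.001, 0.994, -0.11], [0.0, -0.11, -0.994], [-1.0, -0.001, -0.0]]
force: [0.1, 0.8, 0.6]
finger_gap: 0.0
```

carry_out --series '[{"jaw": 0,"tx": 0,"ty": 0,"tz": -0.0015,"roll": 0},{"jaw": 0,"tx": 0,"ty": 0,"tz": -0.001,"roll": 0}]'

```text
t: 11.7
tcp_pos: [643.9, -43.1, 206.0]
eef_rot: [[0.001, 0.994, -0.11], [-0.0, -0.11, -0.994], [-1.0, 0.001, 0.0]]
force: [-6.5, 0.4, 14.4]
finger_gap: -0.1
```

carry_out --series '[{"jaw": 0,"tx": 0,"ty": 0,"tz": 0.02,"roll": 0},{"jaw": 0,"tx": 0,"ty": 0,"tz": 0.04,"roll": 0},{"jaw": 0,"tx": -0.04,"ty": 0.004,"tz": 0.03,"roll": 0},{"jaw": 0,"tx": -0.045,"ty": 0.005,"tz": 0,"roll": 0},{"jaw": 0,"tx": -0.045,"ty": 0.005,"tz": 0,"roll": 0},{"jaw": 0,"tx": 0,"ty": 0,"tz": 0,"roll": 0},{"jaw": 0,"tx": 0,"ty": 0,"tz": 0,"roll": 0}]'

```text
t: 12.4
tcp_pos: [513.6, -29.0, 294.7]
eef_rot: [[0.001, 0.994, -0.11], [-0.0, -0.11, -0.994], [-1.0, 0.001, 0.0]]
force: [0.6, -0.5, -0.2]
finger_gap: -0.0
```

Run:
```python
from h import *
from plant import monitor
import cv2
s=monitor.get_state();im=optics.camera("wrist");sd=optics.camera("side")
print(s["t"],s["tcp_pos"],s["force"])
e=lambda m:np.clip(m[:,:,::-1].astype(float)*1.4+10,0,255).astype(np.uint8)
a=cv2.resize(e(im)[0:190,130:510],(800,400),interpolation=cv2.INTER_CUBIC)
b=cv2.resize(e(sd)[155:240,160:390],(800,296))[:200]
cv2.imwrite("pics/w8.png",np.vstack([a,b]))
```

```text
12.4 [513.60904733 -29.01274972 294.72540267] [ 0.60380861 -0.45257258 -0.18296927]
```

View pics/w8.png

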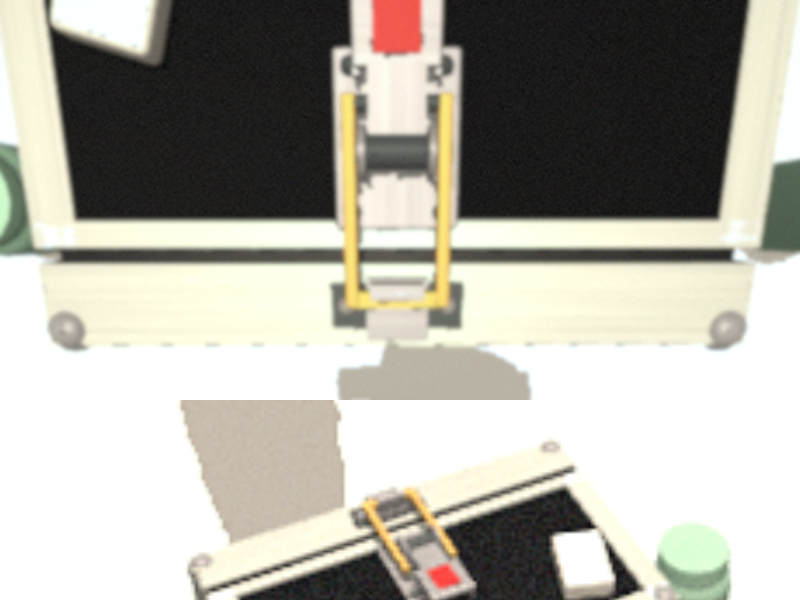

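The lever lies flat with its red inlay up at (397, 25). The bar is under the hook at (397, 300), and the panel is drawn in, with the gap down to a thin dark line at v≈255. The logger and vessels are unmoved, and the arm is clear.

```bash
python3 -c "
from plant import bot,monitor
print(bot.sign_off(), monitor.get_state()['t'])"
```

```text
the job is handed in; nothing more can be done
the job is handed in; nothing more can be done
```

The case is shut and latched, and I handed it in at about 12.5 s of the 72 s allowed. I pushed the panel up to the seal, hooked the bar on the keeper and drew it back until it bit, then pressed the lever over centre and flat.

**Last checks:**
- **Latch:** the final pictures show the lever flat, the bar still under the hook and the panel drawn in to a thin gap. The last press met the lever at its flat height.
- **Surroundings:** the logger and the jar look undisturbed in the pictures. The tall bottle is only partly in the last picture, but the arm never came near it. The arm was clear of everything, with no force reading.
- **Panel and lever forces:** the panel push peaked at about 25 N and the lever at about 16 N, against limits of 30 N each.

**What did not fully meet the limits or agree:**
- **Bite force:** the tool briefly read 19 N in x (about 23 N in all) as the bar bit, and I eased off at once. That includes the loop's own drag of 5 to 9 N. The force on the loop and keeper may have passed the 15 N marking limit for a moment; I could not measure it separately.
- **Camera fit:** the panel and body width fitted from the wrist camera was 2 to 4% off. An early camera estimate of the keeper's place was also off by several mm; I settled it from close-ups and by feel.

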